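Close the canister's bayonet cap and hold it home

ROBOT

A 7-joint arm with a two-finger parallel gripper is mounted at the origin on a cart in front of the work surface, level with it; the furniture and walls round the work are solid. World frame = base frame: x ahead of the robot, y to its left, z up, the work surface at z = 0. Lengths are in m, angles in rad, forces in N, time in s.
With the tool pointing down it reaches from about 0.425 to 0.875 m from the base axis. Payload 4.7 kg.
Tool frame: the origin (TCP) lies midway between the tips of the shut fingers; the grasp point (between the pads) lies 19 mm behind it; z points along the fingers, y is the line along which they close (so a half turn about z gives the same grasp; the last joint's range is limited). The gripper opens to 87 mm and grips with 3 to 60 N. Pads are 19 mm wide; open, the fingers measure 117 mm over their backs; the gripper's body (75 mm by 190 mm) begins 51 mm behind the grasp point.
Start: joints at [1.254, 0.321, -0.07, 1.45, 0.023, 1.371, -0.057], TCP at [0.211, -0.615, 0.197] pointing down, gripper open.
Joint ranges: [-2.86, 2.86], [-0.3, 2.09], [-1.38, 1.24], [0.06, 2.45], [-1.56, 4.7], [0.09, 2.05], [-2.69, 2.69]. Speed limits (rad/s): [2.57, 2.57, 3.14, 3.14, 3.14, 3.14, 3.14].

INTERFACE

Orientations are given as a rotation vector (axis times angle).
In Python, from bench import monitor, cams, workorder gives the robot as it stands.
- The arm moves only by the tool move_arm, never from a script. Its arguments are lists of equal length, an entry for each row: "slide": the shift along the tool's x, y, z in cm, a list of three; "roll": the turn about the tool's z in rad. In form: {"slide": [[dx, dy, dz], ...], "roll": [roll, ...]}. A call has 1 to 20 rows; each row is the pose to reach, as a shift and turn from the pose commanded when the call began, along the tool's axes at that moment; what a row does not reach only later rows make up. A row lasts 1/10 s, in which the tool goes at most 50 mm and 8.59 degrees, less where a joint would pass 70% of its speed; a pose out of reach is approached as far as the arm can. A call with a gripper value outside its range is refused whole. "gripper" is the finger opening in cm, from 0 to 8.7, set as the call begins (left out, the last holds). The fingers move at their own pace and stop on an object; "squeeze" is the grip in N (left out, the last holds). Time passes only in rows, so rows that repeat a pose let the fingers close. It gives the time, the measured TCP pose, the force, the opening and the grip force at its end, in the units of the state.
- monitor.get_state(): the state, without advancing time (a new reading comes with each control period).
- cams.get_image(name): name is "side" or "top"; returns the picture (384x512x3 uint8, red, green, blue); there is no depth.
- cams.get_calibration(name): a dict with "mtx" (3x3 intrinsics, pixels), "R" (3x3) and "t" (3): a world point X has camera coordinates R X + t. Camera axes: x right, y down, z forward; pixel columns grow to the right and rows downward; lengths in m; the calibration is good to about 2 mm. A picture is of the moment at which its call begins. get_calibration takes no time and is no camera call.
- workorder.close_job(): hands the job in; it is judged then, once.
The state is a dict: "time": time; "joint_positions": joint angles; "qd": joint speeds; "joint_torque": joint torques, N m; "position": TCP position; "tool_rot": TCP orientation; "ft_force": force on the tool from outside, world axes, zero at the start; "torque": the same for the moment, N m; "grip_width": opening from 0.0 (shut) to 1.0 (fully open); "grip_force": force on a finger pad.
Only numpy, scipy, OpenCV 4.12 (cv2) and the standard library are available. Lean on these libraries where they do the work, as an engineer would, in place of code of your own. Each camera call takes 0.05 s, during which the arm holds its last target. There are 200 camera calls.

TASK

Close the aluminium canister: pick the loose grey cap up by its wing grip, set it on the canister's narrow neck with its two lugs in the two notches, push it down against the spring, twist it a quarter turn clockwise (seen from above) as far as it goes, and keep it pressed fully home. The springs would throw it back, so finish while you are still gripping the cap and holding it turned and pressed down. Leave the bottle, the pot and the carton behind the work where they stand.

Things in the scene. Friction and masses are not known exactly. Their poses are not given: they have to be found in the camera images.
- cap: loose grey plastic cap, about 0.1 kg, standing mouth down on the bench. Origin: centre of its open mouth, at the underside; z up. Skirt 57 mm across outside, 49 mm inside; the top disc's underside is 20 mm, its upper side 26 mm above the origin. Two lugs inside the skirt at +x and -x, 7 mm wide, from 16.5 mm radius out to the skirt, 2 to 8 mm above the origin. A half turn makes no difference
- cap_grip (a point): middle of the cap's wing grip, 41 mm above the cap's origin. The grip is a bar 46 mm long along the cap's x (in line with the hidden lugs), 18 mm thick along y, standing on the disc from 26 to 56 mm above the cap's origin. Pinch it across the 18 mm, fingertips just above the disc
- canister: fixed aluminium canister, 74 mm across, on a dark foot plate 120 mm long (its x) by 90 mm (its y) screwed to the bench. Origin: underside of the foot plate, on the neck's axis; z up. The narrow neck ends in a steel flange 42 mm across, 6 mm thick, with two notches 15 mm wide, open outward, at +x and -x (along the foot plate's length). A half turn makes no difference
- neck (a point): centre of the flange's top, 95 mm above the bench, axes as the canister. A lowered cap meets the spring plunger with its origin 10 mm below this point, lugs in the notches; from 14 mm below they are under the flange and can turn clockwise (from above), some 90 degrees to a stop; anticlockwise is blocked. Fully home (disc on flange) it is 20 mm below. Let go, it springs back
- plunger (a joint): the brass spring plunger in the middle of the neck, 16 mm across, standing 10 mm above the flange: how far it is pressed down, m. 0 free, 0.004 when the lugs just clear the flange, 0.010 with the cap fully home. Spring force 4.2 N at 0, about 11 N at 0.010
- collar (a joint): the sprung return collar under the flange that the lugs push round: its angle, rad, growing clockwise from above. 0 free, 1.3 at the stop. The lugs meet it after about 0.25 rad of turning. Return torque 0.02 N m at 0, 0.085 N m at the stop
- bottle: bystander: amber bottle, 44 mm across, 78 mm high, behind the work; origin at the centre of its underside. It stands under the wall shelf, which overhangs the bench from about x = 0.57 m back, less than 0.6 m up: keep the wrist in front of it when swinging across
- pot: bystander: white pill pot, 48 mm across, 52 mm high, behind the work; origin at the centre of its underside
- carton: bystander: small medicine carton, 32x90x46 mm, behind the work; origin at the centre of its underside
Mind the look-alikes: they are no part of the job. Leave any blue look-alike of the cap alone.

How it is judged:
By the outcome, as a careful person would: the job done as asked, in the order asked, and still so for the second after the job is handed in, while the arm keeps its last pose, push and grip.
It also fails if it takes over 45 s, if anything falls off the work surface, if the arm or the gripper's body presses on something with over 40 N, if the wrist force passes 120 N, or if a joint passes its speed limit or range.

## Working session

There is one attempt and no reset: what is moved stays moved. The work goes in short steps, Python scripts to look and compute and a tool call to move; the robot and the scene stay as the last step left them, time stands still between calls to the robot, and variables do not carry over. Pictures are saved under pics/ and viewed, at most 10 in all, crops included, and the job is handed in when it is done.

Besides the shell and the picture viewer there is one more tool, called after "Emit:" as name([rows], argument=value, ...), one row to a line, values as JSON. move_arm: Moves the arm, as the interface text tells. Its arguments: {"type":"object","properties":{"slide":{"type":"array","items":{"type":"array","items":{"type":"number"}}},"roll":{"type":"array","items":{"type":"number"}},"gripper":{"type":"number"},"squeeze":{"type":"number"}},"required":["slide","roll"]}

```bash
ls; mkdir -p pics; python3 - <<'E'
from bench import monitor,cams
import cv2
for n in("top","side"):
    im=cams.get_image(n); cv2.imwrite(f"pics/{n}0.png",im[:,:,::-1])
    c=cams.get_calibration(n); print(n,c)
print(monitor.get_state())
E
```

```text
pics
top {'mtx': array([[443.02498296,   0.        , 255.68805832],
       [  0.        , 443.02498296, 190.57014592],
       [  0.        ,   0.        ,   1.        ]]), 'R': array([[-0.01771784, -0.99826002, -0.05624068],
       [-0.99168712,  0.02471545, -0.1262767 ],
       [ 0.12744699,  0.0535358 , -0.99039951]]), 't': array([-0.03079364,  0.55820216,  0.98150511])}
side {'mtx': array([[402.95707933,   0.        , 259.2446509 ],
       [  0.        , 402.95707933, 188.63367553],
       [  0.        ,   0.        ,   1.        ]]), 'R': array([[ 0.96191836, -0.27332969,  0.00198952],
       [-0.13304049, -0.47453761, -0.87012314],
       [ 0.23877459,  0.83672274, -0.49283035]]), 't': array([-0.53668244,  0.12555888,  0.84705274])}
{'time': 0.1, 'joint_positions': array([ 1.2540702 ,  0.32177007, -0.07006613,  1.45156305,  0.02261635,
        1.37080955, -0.05690438]), 'qd': array([ 0.00104603, -0.00126428, -0.00034737, -0.00361622, -0.00167197,
        0.00044755, -0.00217138]), 'joint_torque': array([-5.85068465e-04, -4.92571807e+01, -4.06141123e-01, -3.13399351e+01,
       -6.42345124e-02,  3.95269110e-02,  1.18883095e-04]), 'position': array([ 0.21089158, -0.61425566,  0.19575198]), 'tool_rot': array([-3.09701551e+00, -5.17025676e-01,  6.34548389e-04]), 'ft_force': array([0.78241593, 0.78190933, 0.36516612]), 'torque': array([ 0.02604204, -0.01376688,  0.03264254]), 'grip_force': 0.0, 'grip_width': 1.0004852691397823}
```

View pics/top0.png

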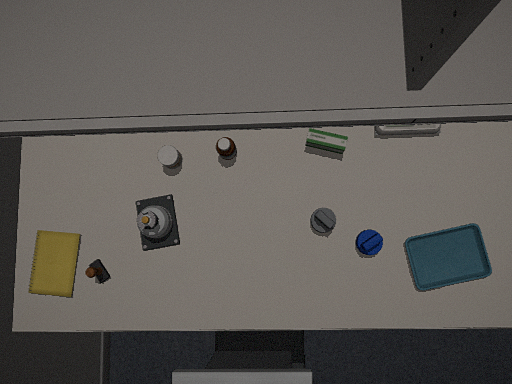

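View pics/side0.png

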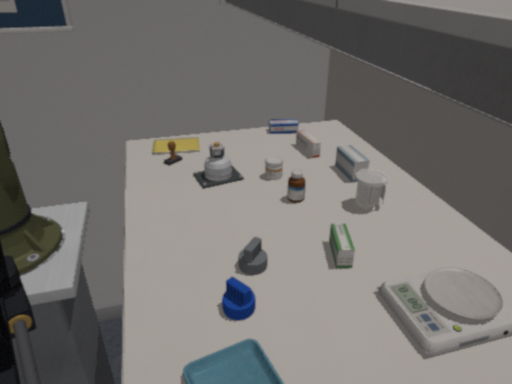

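The top view shows the canister at about (155,222) and the grey cap at (323,221), with the blue look-alike at (370,242). The side view has the canister at (218,165) and the cap at (253,257). I'll enlarge both.

```bash
python3 - <<'E'
import cv2,numpy as np
t=cv2.imread("pics/top0.png"); s=cv2.imread("pics/side0.png")
def c(im,x,y,w,h,k):
    o=cv2.resize(im[y:y+h,x:x+w],None,fx=k,fy=k,interpolation=cv2.INTER_CUBIC)
    for i in range(0,w,10):
        cv2.line(o,(i*k,0),(i*k,6),(0,0,255),1); cv2.putText(o,str(x+i),(i*k,16),0,.35,(0,0,255),1)
    for i in range(0,h,10):
        cv2.line(o,(0,i*k),(6,i*k),(0,0,255),1); cv2.putText(o,str(y+i),(8,i*k+4),0,.35,(0,0,255),1)
    return cv2.convertScaleAbs(o,alpha=1.5)
cv2.imwrite("pics/crops1.png",np.hstack([c(t,125,190,60,66,6),c(t,300,190,60,66,6)]))
cv2.imwrite("pics/crops2.png",np.hstack([c(s,190,135,60,66,6),c(s,225,220,60,66,6)]))
E
```

```text
(no output)
```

View pics/crops1.png

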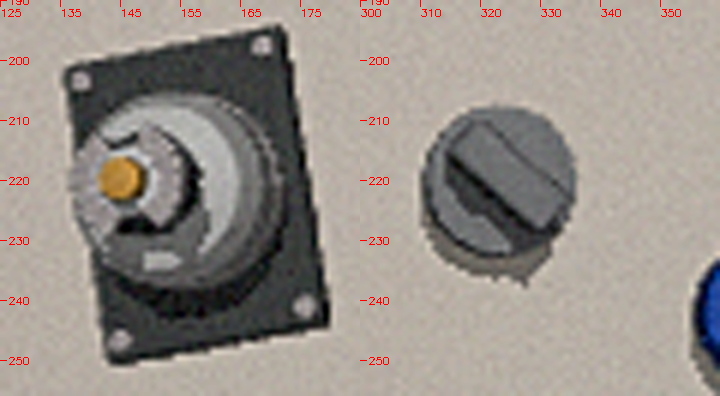

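View pics/crops2.png

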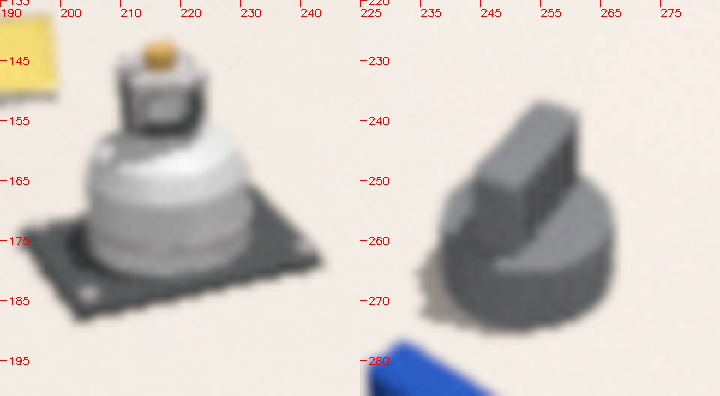

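Crop 1 shows the plate corners, the brass plunger at (145,219.5) and the cap's wing grip. Crop 2 shows the same features from the side. I'll fit the poses using both views.

```bash
cat > h.py <<'E'
import numpy as np
from bench import cams
C={n:cams.get_calibration(n) for n in("top","side")}
def proj(n,X):
    c=C[n]; p=(c["R"]@np.asarray(X).T).T+c["t"]; q=(c["mtx"]@p.T).T
    return q[:,:2]/q[:,2:]
def pose(x,y,a,P):
    P=np.asarray(P,float); c,s=np.cos(a),np.sin(a)
    return np.c_[x+c*P[:,0]-s*P[:,1], y+s*P[:,0]+c*P[:,1], P[:,2]]
def px(pts,ox,oy,x0): return np.array([(ox+(u-x0+.5)/6-.5, oy+(v+.5)/6-.5) for u,v in pts])
E
python3 - <<'E'
from h import *
from scipy.optimize import least_squares as ls
T=px([(65,68),(282,27),(328,325),(112,363),(121,178)],125,190,0)
S=px([(80,318),(323,262),(160,48)],190,135,0)
# plate: top image up=+x, left=+y
def cp(v):
    x,y,a,h=v; L,W=.06,.045
    P=[(L,W,h),(L,-W,h),(-L,-W,h),(-L,W,h),(0,0,.105)]
    return pose(x,y,a,P)
def f(v):
    P=cp(v); return np.r_[(proj("top",P)-T).ravel(),(proj("side",P[[2,1,4]])-S).ravel()]
r=ls(f,[.55,.2,0,.006],loss="soft_l1"); print("can",r.x,np.round(f(r.x).reshape(-1,2),1).tolist())
for sel in ("top","side"):
    i=slice(8,10) if sel=="top" else slice(14,16)
    g=lambda q:f([q[0],q[1],r.x[2],r.x[3]])[i]
    print(sel,"plunger xy",ls(g,r.x[:2]).x)
T2=px([(447,153),(482,120),(575,190),(545,231)],300,190,360)
S2=px([(474,178),(540,100),(578,118),(518,187)],225,220,360)
def cap(v):
    l,w,h=.023,.009,.056
    return pose(*v,[(l,w,h),(l,-w,h),(-l,-w,h),(-l,w,h)])
def f2(v):
    P=cap(v); d=[]
    for n,M in(("top",T2),("side",S2)):
        Q=proj(n,P); D=np.linalg.norm(Q[:,None]-M[None],axis=2)
        from scipy.optimize import linear_sum_assignment as la
        i,j=la(D); d+=list((Q[i]-M[j]).ravel())
    return np.array(d)
for a in(.3,.9,1.4):
  r=ls(f2,[.55,-.15,a]); print("cap",r.x,r.cost,np.round(f2(r.x).reshape(-1,2),1).tolist())
from bench import monitor
from scipy.spatial.transform import Rotation as R
print(R.from_rotvec(monitor.get_state()["tool_rot"]).as_matrix().round(3))
E
```

```text
can [0.49228902 0.19349867 0.16814334 0.0044249 ] [[-0.2, -0.2], [0.3, -0.5], [0.8, -0.4], [-0.5, 0.4], [-0.3, -0.0], [-0.7, -0.1], [0.4, 0.2], [-0.4, -0.1]]
top plunger xy [0.49226691 0.19295023]
side plunger xy [0.493254   0.19244667]
cap [ 0.48841163 -0.19604665 -0.99229033] 292.57267841362534 [[11.3, -0.2], [0.6, -5.1], [-11.6, -0.2], [0.0, 6.1], [3.6, 6.8], [7.4, -0.2], [-3.2, -8.5], [-7.9, 0.3]]
cap [ 0.48875076 -0.19621946  0.85217965] 3.489629604376841 [[0.3, -0.2], [-0.3, -0.9], [0.5, 0.8], [0.3, 0.2], [-1.0, -0.5], [1.0, -1.1], [0.5, 0.7], [-0.7, -0.4]]
cap [ 0.48875076 -0.19621946  0.85217996] 3.489629604390597 [[0.3, -0.2], [-0.3, -0.9], [0.5, 0.8], [0.3, 0.2], [-1.0, -0.5], [1.0, -1.1], [0.5, 0.7], [-0.7, -0.4]]
[[ 0.946  0.325 -0.001]
 [ 0.325 -0.946  0.002]
 [-0.    -0.002 -1.   ]]
```

Canister at (0.4925, 0.193) with yaw 0.168, and cap at (0.489, -0.196) with yaw 0.852. Residuals are under about 1 px. I'll move to above the cap now.

Emit:
move_arm([
  [39.9,-30.5,4],
  [39.9,-30.5,4],
  [39.9,-30.5,4],
  [39.9,-30.5,4],
  [39.9,-30.5,4],
  [39.9,-30.5,4],
  [39.9,-30.5,4],
  [39.9,-30.5,4],
  [39.9,-30.5,8],
  [39.9,-30.5,8],
  [39.9,-30.5,8],
  [39.9,-30.5,8],
  [39.9,-30.5,8],
  [39.9,-30.5,8],
  [39.9,-30.5,8],
  [39.9,-30.5,8],
], roll=[-0.52,-0.52,-0.52,-0.52,-0.52,-0.52,-0.52,-0.52,-0.52,-0.52,-0.52,-0.52,-0.52,-0.52,-0.52,-0.52], gripper=8.7)

```text
time: 1.7
position: [0.4891, -0.1982, 0.1173]
tool_rot: [2.862, 1.293, 0.0]
ft_force: [-0.6, 0.4, -0.5]
grip_width: 0.998
grip_force: 0.0
```

```bash
cat >> h.py <<'E'
from bench import monitor
from scipy.spatial.transform import Rotation as R
def go(tx,ty,tz,yaw):
    s=monitor.get_state(); M=R.from_rotvec(s["tool_rot"]).as_matrix()
    y=np.arctan2(M[1,0],M[0,0]); d=yaw-y
    print("t",s["time"],"pos",s["position"].round(4),"yaw",round(y,3),"q",s["joint_positions"].round(2),"F",s["ft_force"].round(1),"w",round(s["grip_width"],3))
    print("slide cm",(M.T@(np.array([tx,ty,tz])-s["position"])*100).round(2),"roll",round(-d,3),"tilt z",M[:,2].round(3))
E
python3 - <<'E'
from h import *
import cv2
go(.4887,-.196,.030,.852)
th=np.linspace(0,2*np.pi,60)
disc=pose(.4887,-.196,0,np.c_[.0285*np.cos(th),.0285*np.sin(th),0*th+.026])
base=disc.copy();base[:,2]=0
fl=pose(.4925,.193,0,np.c_[.021*np.cos(th),.021*np.sin(th),0*th+.095])
def box(c,l,w,h): return pose(*c,[(l,w,h),(l,-w,h),(-l,-w,h),(-l,w,h)])
lines=[disc,base,fl,box((.4887,-.196,.852),.023,.009,.056),box((.4925,.193,.168),.06,.045,.0045)]
out=[]
for n,rs in(("top",((125,190),(300,190))),("side",((190,135),(225,220)))):
    im=cv2.imread(f"pics/{n}0.png"); k=6
    for x,y in rs:
        o=cv2.resize(im[y:y+48,x:x+64],None,fx=k,fy=k,interpolation=cv2.INTER_CUBIC); o=cv2.convertScaleAbs(o,alpha=1.4)
        for L in lines: cv2.polylines(o,[np.int32(((proj(n,L)-[x,y])+.5)*k)],True,(0,0,255),1)
        out.append(o)
cv2.imwrite("pics/ov.png",np.vstack([np.hstack(out[:2]),np.hstack(out[2:])]))
im=cams.get_image("side"); cv2.imwrite("pics/s1.png",cv2.resize(im[150:350,150:400,::-1],None,fx=3,fy=3))
E
```

```text
t 1.7 pos [ 0.4891 -0.1982  0.1173] yaw 0.848 q [ 0.79  0.15 -0.49  1.84  0.08  1.17 -0.45] F [-0.6  0.4 -0.5] w 0.998
slide cm [ 0.14 -0.18  8.73] roll -0.004 tilt z [ 0.001 -0.001 -1.   ]
```

View pics/ov.png

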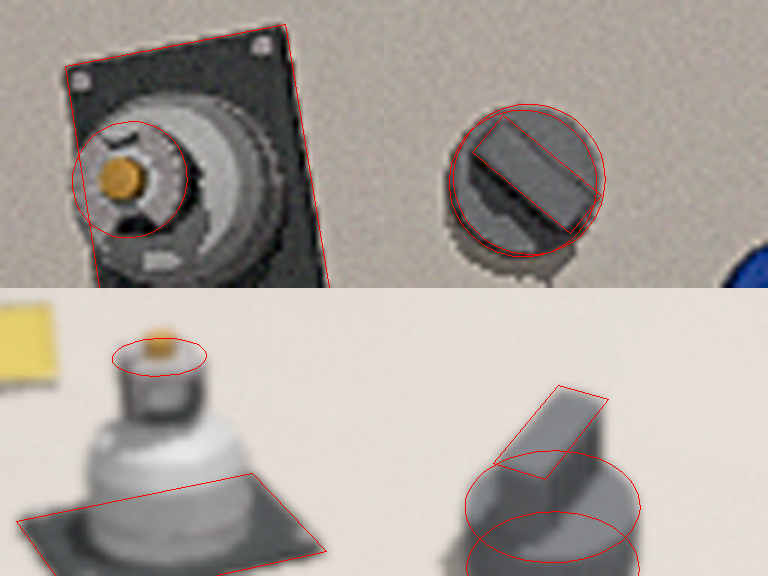

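View pics/s1.png

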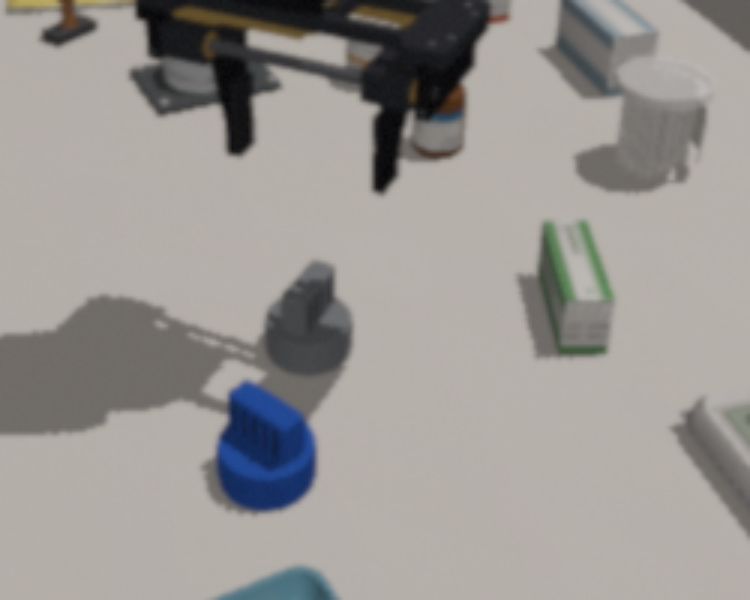

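The overlay matches the cap, flange and plate, and the open fingers straddle the bar above the cap. I'll descend and grip.

Emit:
move_arm([
  [0.15,-0.15,3],
  [0.15,-0.15,5.5],
  [0.15,-0.15,7.5],
  [0.15,-0.15,8.7],
  [0.15,-0.15,8.7],
  [0.15,-0.15,8.7],
], roll=[0,0,0,0,0,0])

```text
time: 2.35
position: [0.4898, -0.1949, 0.0304]
tool_rot: [2.861, 1.296, 0.001]
ft_force: [0.1, 0.5, 0.8]
grip_width: 0.997
grip_force: 0.0
```

Emit:
move_arm([
  [0,0,0],
  [0,0,0],
  [0,0,0],
  [0,0,0],
  [0,0,0],
  [0,0,0],
  [0,0,0],
  [0,0,0],
  [0,0,0],
  [0,0,0],
], roll=[0,0,0,0,0,0,0,0,0,0], gripper=0, squeeze=35)

```text
time: 3.35
position: [0.4889, -0.1944, 0.0298]
tool_rot: [-2.861, -1.296, 0.001]
ft_force: [-14.0, 7.8, 47.7]
grip_width: 0.176
grip_force: 26.9
```

Emit:
move_arm([
  [0,0,-0.3],
  [0,0,-0.3],
  [0,0,-0.3],
  [0,0,-0.3],
], roll=[0,0,0,0])

```text
time: 3.75
position: [0.4889, -0.1946, 0.0324]
tool_rot: [-2.861, -1.296, 0.001]
ft_force: [-0.3, -0.4, 0.5]
grip_width: 0.008
grip_force: 0.0
```

```bash
python3 - <<'E'
from h import *
import cv2
go(.4887,-.196,.030,.852); s=monitor.get_state(); print(s["torque"],s["grip_force"])
im=cams.get_image("side");im2=cams.get_image("top")
cv2.imwrite("pics/s2.png",cv2.convertScaleAbs(np.hstack([cv2.resize(im[190:300,200:310,::-1],(390,390),interpolation=2),cv2.resize(im2[165:265,270:370,::-1],(390,390),interpolation=2)]),alpha=1.5))
E
```

```text
t 3.75 pos [ 0.4889 -0.1946  0.0324] yaw 0.851 q [ 0.77  0.24 -0.49  1.93  0.13  1.   -0.5 ] F [-0.3 -0.4  0.5] w 0.008
slide cm [-0.12  0.08  0.24] roll -0.001 tilt z [-0.001  0.    -1.   ]
[-0.02927151 -0.03533172 -0.03756401] 0.0
```

View pics/s2.png

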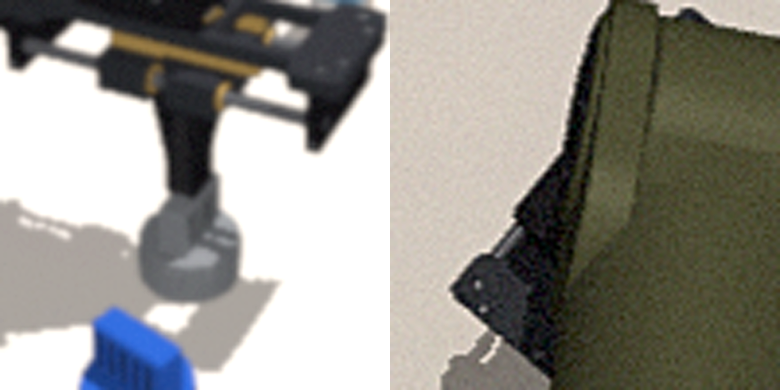

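The fingers are shut on nothing, and the cap still stands at about (253,260) in front of them. I'll check the camera geometry against the TCP.

```bash
python3 - <<'E'
from h import *
print(proj("side",[[.4889,-.1946,.0324],[.4887,-.196,0.026],[.4887,-.196,0.0],[.4891,-.1982,.1173]]))
for n in C: print(n,-C[n]["R"].T@C[n]["t"], np.linalg.det(C[n]["R"]))
E
```

```text
[[252.49642242 252.62895792]
 [252.60392933 255.67698084]
 [252.68426446 266.00167428]
 [252.8202999  217.20181958]]
top [ 0.42792642 -0.09708194  1.04083825] 1.0000000000000002
side [ 0.33069444 -0.79585712  0.52777273] 1.0000000000000002
```

The tips sit about 10 px above the reported TCP in both side views. That is about 25 mm higher than reported, and it fits the fingers having slipped off the bar's top. I'll raise, open and measure it.

Emit:
move_arm([
  [0,0,-3],
  [0,0,-4],
  [0,0,-4],
  [0,0,-4],
  [0,0,-4],
  [0,0,-4],
  [0,0,-4],
  [0,0,-4],
], roll=[0,0,0,0,0,0,0,0], gripper=4.5)

```text
time: 4.65
position: [0.4891, -0.1945, 0.0723]
tool_rot: [-2.861, -1.296, 0.001]
ft_force: [-0.3, 1.3, 0.4]
grip_width: 0.511
grip_force: 0.0
```

```bash
python3 - <<'E'
from h import *
import cv2
go(.4887,-.196,.030,.852); s=monitor.get_state()
im=cams.get_image("side")[:,:,::-1].copy(); x,y,k=200,180,6
o=cv2.convertScaleAbs(cv2.resize(im[y:y+95,x:x+120],None,fx=k,fy=k,interpolation=2),alpha=1.4)
def dr(L,c): cv2.polylines(o,[np.int32(((proj("side",np.array(L))-[x,y])+.5)*k)],False,c,1)
p=s["position"]; M=R.from_rotvec(s["tool_rot"]).as_matrix(); w=.087*s["grip_width"]/2
for dz,c in((0,(0,0,255)),(.025,(0,255,0))):
    q=p+[0,0,dz]
    for sg in(1,-1):
        a=q+M[:,1]*sg*w; b=q+M[:,1]*sg*(w+.015)
        dr([a-M[:,0]*.0095,a+M[:,0]*.0095,b+M[:,0]*.0095,b-M[:,0]*.0095,a-M[:,0]*.0095],c)
P=pose(.4887,-.196,.852,[(.023,.009,.056),(.023,-.009,.056),(-.023,-.009,.056),(-.023,.009,.056),(.023,.009,.056)]); dr(P,(255,0,255))
cv2.imwrite("pics/s3.png",o)
E
```

```text
t 4.65 pos [ 0.4891 -0.1945  0.0723] yaw 0.851 q [ 0.78  0.19 -0.49  1.89  0.1   1.08 -0.47] F [-0.3  1.3  0.4] w 0.511
slide cm [-0.14  0.07  4.23] roll -0.001 tilt z [-0.001  0.    -1.   ]
```

View pics/s3.png

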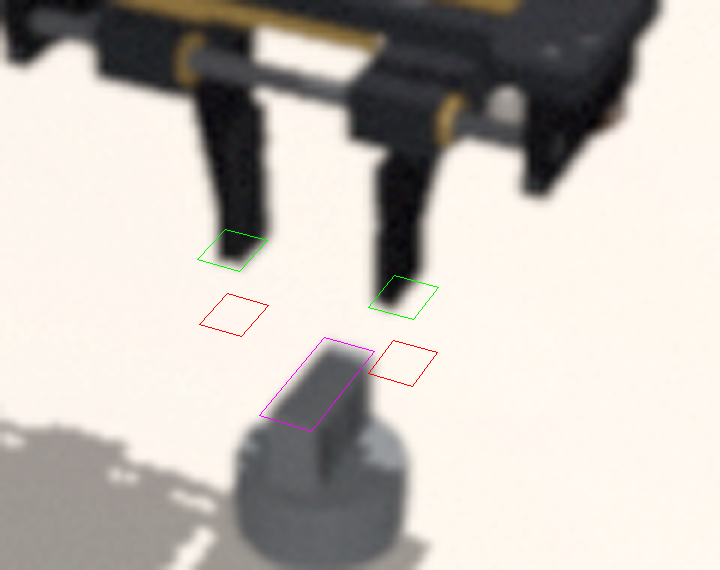

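The tips are about 25 mm above the reported TCP (they match the green boxes), and the cap is still in place within about 1 mm. I'll regrip 25 mm deeper and watch the force.

Emit:
move_arm([
  [-0.1,0.05,2.5],
  [-0.1,0.05,4.5],
  [-0.1,0.05,6],
  [-0.1,0.05,6.7],
  [-0.1,0.05,6.7],
  [-0.1,0.05,6.7],
], roll=[0,0,0,0,0,0])

```text
time: 5.3
position: [0.4896, -0.1958, 0.0063]
tool_rot: [2.861, 1.296, 0.001]
ft_force: [0.6, 0.3, 1.4]
grip_width: 0.515
grip_force: 0.0
```

Emit:
move_arm([
  [0,0,0],
  [0,0,0],
  [0,0,0],
  [0,0,0],
  [0,0,0],
  [0,0,0],
  [0,0,0],
], roll=[0,0,0,0,0,0,0], gripper=0, squeeze=45)

```text
time: 6.0
position: [0.4891, -0.1958, 0.006]
tool_rot: [2.861, 1.296, 0.0]
ft_force: [-0.5, -0.0, 1.6]
grip_width: 0.205
grip_force: 44.9
```

The grip is good: 17.8 mm width at 45 N. Next I'll lift and carry to above the neck, turning to yaw 3.31 so the quarter turn has joint range.

Emit:
move_arm([
  [0,0,-5],
  [0,0,-10],
  [0,0,-14.4],
  [29.5,-25.4,-14.4],
  [29.5,-25.4,-14.4],
  [29.5,-25.4,-14.4],
  [29.5,-25.4,-14.4],
  [29.5,-25.4,-14.4],
  [29.5,-25.4,-14.4],
  [29.5,-25.4,-14.4],
  [29.5,-25.4,-14.4],
  [29.5,-25.4,-14.4],
  [29.5,-25.4,-14.4],
  [29.5,-25.4,-14.4],
  [29.5,-25.4,-14.4],
  [29.5,-25.4,-14.4],
  [29.5,-25.4,-14.4],
  [29.5,-25.4,-14.4],
  [29.5,-25.4,-14.4],
  [29.5,-25.4,-14.4],
], roll=[0,0,-0.14,-0.28,-0.42,-0.56,-0.7,-0.84,-0.98,-1.12,-1.26,-1.4,-1.54,-1.68,-1.82,-1.96,-2.1,-2.24,-2.38,-2.46])

```text
time: 8.0
position: [0.4922, 0.1934, 0.1492]
tool_rot: [0.273, -3.129, 0.0]
ft_force: [0.4, -0.4, -1.7]
grip_width: 0.202
grip_force: 44.9
```

```bash
python3 - <<'E'
from h import *
go(.4925,.193,.111,3.3096-2*np.pi)
E
```

```text
t 8.0 pos [0.4922 0.1934 0.1492] yaw -2.968 q [ 0.53  0.22 -1.06  1.79  0.2   1.25  1.16] F [ 0.4 -0.4 -1.7] w 0.202
slide cm [-0.03 -0.04  3.82] roll 0.006 tilt z [-0.001 -0.    -1.   ]
```

```bash
python3 - <<'E'
from h import *
import cv2
s=monitor.get_state(); p=s["position"]; z0=p[2]-.006
im=cams.get_image("side")[:,:,::-1].copy(); x,y,k=180,95,8
o=cv2.convertScaleAbs(cv2.resize(im[y:y+70,x:x+80],None,fx=k,fy=k,interpolation=2),alpha=1.4)
def dr(L,c): cv2.polylines(o,[np.int32(((proj("side",np.array(L))-[x,y])+.5)*k)],True,c,1)
th=np.linspace(0,2*np.pi,60)
ci=lambda r,z,a,b:pose(a,b,0,np.c_[r*np.cos(th),r*np.sin(th),0*th+z])
dr(ci(.0285,z0,p[0],p[1]),(0,0,255)); dr(ci(.0285,z0+.026,p[0],p[1]),(0,0,255))
dr(pose(p[0],p[1],.168,[(.023,.009,z0+.056),(.023,-.009,z0+.056),(-.023,-.009,z0+.056),(-.023,.009,z0+.056)]),(0,0,255))
dr(ci(.021,.095,.4925,.193),(0,200,0)); dr(ci(.008,.105,.4925,.193),(0,200,0))
cv2.imwrite("pics/s4.png",o)
E
```

```text
(no output)
```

View pics/s4.png

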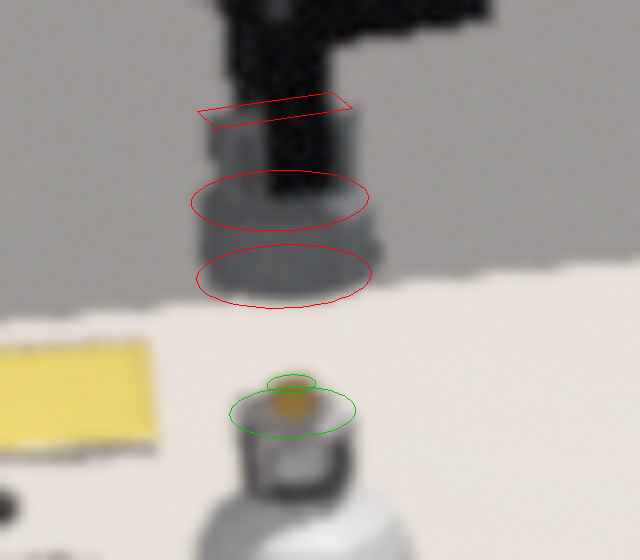

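The held cap lies within about 1 mm of prediction, and the neck shows the same small bias, so the two are aligned. I'll lower until the lugs are just inside the notches and check the force.

Emit:
move_arm([
  [0,0,2],
  [0,0,3.5],
  [0,0,4.3],
  [0,0,4.6],
  [0,0,5],
  [0,0,5.4],
  [0,0,5.4],
  [0,0,5.4],
], roll=[0,0,0,0,0,0,0,0], squeeze=55)

```text
time: 8.85
position: [0.4927, 0.1937, 0.096]
tool_rot: [-0.265, 3.13, -0.0]
ft_force: [0.6, 0.2, -0.4]
grip_width: 0.204
grip_force: 54.9
```

Emit:
move_arm([
  [0,0,0.4],
  [0,0,0.7],
  [0,0,0.7],
  [0,0,0.7],
], roll=[0,0,0,0])

```text
time: 9.25
position: [0.493, 0.1937, 0.0893]
tool_rot: [-0.265, 3.129, -0.0]
ft_force: [0.4, -0.7, 4.2]
grip_width: 0.201
grip_force: 54.9
```

Contact with the plunger came at the expected height (4.2 N), so the lugs are in the notches. I'll press on.

Emit:
move_arm([
  [0,0,0.3],
  [0,0,0.6],
  [0,0,0.6],
  [0,0,0.6],
], roll=[0,0,0,0])

```text
time: 9.65
position: [0.4931, 0.1938, 0.0837]
tool_rot: [-0.265, 3.129, -0.0]
ft_force: [-0.7, -0.8, 8.4]
grip_width: 0.201
grip_force: 54.9
```

8.4 N means about 6 mm of plunger travel, so the lugs are under the flange. Now the clockwise twist.

Emit:
move_arm([
  [0,0,0],
  [0,0,0],
  [0,0,0],
  [0,0,0],
  [0,0,0],
  [0,0,0],
], roll=[0.1,0.2,0.3,0.4,0.5,0.6])

```text
time: 10.25
position: [0.4931, 0.1928, 0.0837]
tool_rot: [0.678, 3.066, -0.002]
ft_force: [-1.9, -3.7, 8.7]
grip_width: 0.202
grip_force: 54.9
```

Emit:
move_arm([
  [0,0,0],
  [0,0,0],
  [0,0,0],
  [0,0,0],
  [0,0,0],
  [0,0,0],
  [0,0,0],
  [0,0,0],
  [0,0,0],
], roll=[0.1,0.2,0.3,0.4,0.5,0.6,0.7,0.8,0.8])

```text
time: 11.15
position: [0.4917, 0.1926, 0.0833]
tool_rot: [1.816, 2.563, -0.005]
ft_force: [-3.5, -3.0, 9.2]
grip_width: 0.204
grip_force: 54.9
```

```bash
python3 - <<'E'
from h import *
go(.4925,.193,.08,1.74); print(monitor.get_state()["torque"])
E
```

```text
t 11.15 pos [0.4917 0.1926 0.0833] yaw 1.909 q [ 0.3   0.23 -0.8   1.87  0.19  1.12 -0.24] F [-3.5 -3.   9.2] w 0.204
slide cm [0.01 0.09 0.33] roll 0.169 tilt z [-0.002 -0.003 -1.   ]
[-0.6403742   0.90029684  0.09674952]
```

Emit:
move_arm([
  [0,0,0],
  [0,0,0],
  [0,0,0],
  [0,0,0],
  [0,0,0],
], roll=[0.05,0.1,0.15,0.18,0.18])

```text
time: 11.65
position: [0.4915, 0.1929, 0.0833]
tool_rot: [-2.037, -2.392, 0.005]
ft_force: [-4.6, -3.3, 8.4]
grip_width: 0.207
grip_force: 55.0
```

```bash
python3 - <<'E'
from h import *
go(.4925,.193,.08,1.74); print(monitor.get_state()["torque"])
E
```

```text
t 11.65 pos [0.4915 0.1929 0.0833] yaw 1.731 q [ 0.28  0.23 -0.78  1.87  0.18  1.12 -0.41] F [-4.6 -3.3  8.4] w 0.207
slide cm [-0.    0.1   0.33] roll -0.009 tilt z [-0.002 -0.002 -1.   ]
[-0.64383075  0.92747622  0.22040819]
```

The torque rise (0.10 to 0.22 N m) shows the stop has been reached. Now I'll press home.

Emit:
move_arm([
  [0,0,0.15],
  [0,0,0.3],
  [0,0,0.4],
  [0,0,0.4],
  [0,0,0.4],
], roll=[0.03,0.06,0.06,0.06,0.06])

```text
time: 12.15
position: [0.4916, 0.1932, 0.0812]
tool_rot: [2.104, 2.331, -0.005]
ft_force: [-8.0, -3.2, 22.6]
grip_width: 0.2
grip_force: 55.2
```

Emit:
move_arm([
  [-0.05,-0.1,0],
  [-0.05,-0.15,0.1],
  [-0.05,-0.15,0.15],
  [-0.05,-0.15,0.15],
], roll=[0,0,0,0])

```text
time: 12.55
position: [0.4916, 0.1932, 0.0809]
tool_rot: [2.103, 2.33, -0.001]
ft_force: [-8.3, -4.0, 26.0]
grip_width: 0.2
grip_force: 55.2
```

```bash
python3 - <<'E'
from h import *
import cv2
go(.4925,.193,.08,1.74); s=monitor.get_state(); print(s["torque"],s["joint_positions"])
im=cams.get_image("side")[:,:,::-1].copy(); x,y,k=180,110,8
o=cv2.convertScaleAbs(cv2.resize(im[y:y+70,x:x+80],None,fx=k,fy=k,interpolation=2),alpha=1.4)
def dr(L,c): cv2.polylines(o,[np.int32(((proj("side",np.array(L))-[x,y])+.5)*k)],True,c,1)
th=np.linspace(0,2*np.pi,60)
for z in(.075,.101): dr(pose(.4925,.193,0,np.c_[.0285*np.cos(th),.0285*np.sin(th),0*th+z]),(0,0,255))
cv2.imwrite("pics/s5.png",o)
E
```

```text
t 12.55 pos [0.4916 0.1932 0.0809] yaw 1.673 q [ 0.27  0.23 -0.77  1.87  0.18  1.11 -0.47] F [-8.3 -4.  26. ] w 0.2
slide cm [-0.02  0.09  0.09] roll -0.067 tilt z [ 0.002 -0.002 -1.   ]
[-0.898209    1.89910602  0.67136116] [ 0.26789687  0.22857806 -0.76849789  1.87188634  0.17995602  1.11016868
 -0.46591628]
```

View pics/s5.png

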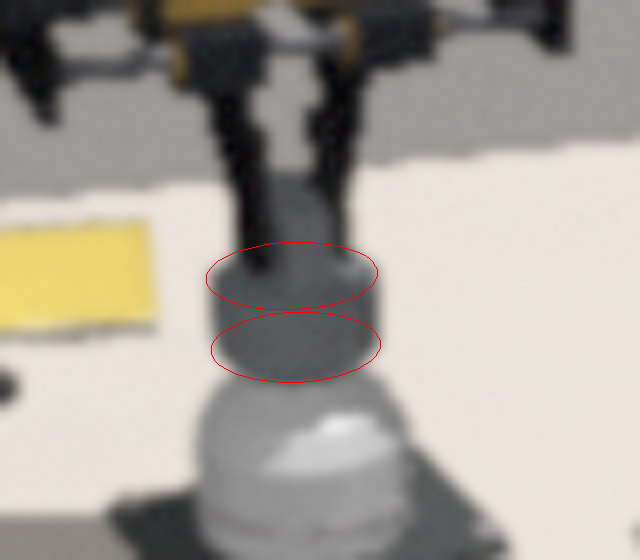

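The picture shows the cap seated on the neck, and it is rigid against both the flange and the stop. I'll press slightly harder and ease the excess twist a little.

Emit:
move_arm([
  [-0.05,-0.05,0.1],
  [-0.05,-0.1,0.2],
  [-0.05,-0.1,0.2],
  [-0.05,-0.1,0.2],
  [-0.05,-0.1,0.2],
], roll=[-0.01,-0.02,-0.02,-0.02,-0.02])

```text
time: 13.1
position: [0.4917, 0.1932, 0.0809]
tool_rot: [2.08, 2.349, 0.002]
ft_force: [-9.7, -4.9, 37.1]
grip_width: 0.202
grip_force: 55.1
```

```bash
python3 - <<'E'
from h import *
go(.4925,.193,.08,1.74); s=monitor.get_state(); print(s["torque"])
E
```

```text
t 13.1 pos [0.4917 0.1932 0.0809] yaw 1.692 q [ 0.27  0.23 -0.77  1.87  0.18  1.11 -0.45] F [-9.7 -4.9 37.1] w 0.202
slide cm [-0.03  0.08  0.09] roll -0.048 tilt z [ 0.004 -0.002 -1.   ]
[-1.0468864   2.46530258  0.41165628]
```

Emit:
move_arm([
  [0,0,-0.1],
  [0,0,-0.1],
  [0,0,-0.1],
  [0,0,-0.1],
], roll=[0,0,0,0])

```text
time: 13.5
position: [0.4917, 0.1932, 0.0809]
tool_rot: [2.08, 2.349, 0.002]
ft_force: [-7.0, -3.1, 29.8]
grip_width: 0.2
grip_force: 55.1
```

The height stays at 0.0809 m whether the push is 26, 30 or 37 N, so the cap is fully home, at the stop and firmly gripped. I'll hand it in.

```bash
python3 -c "
from bench import workorder
print(workorder.close_job())"
```

```text
the job is handed in; nothing more can be done
None
```

I handed the job in at 13.5 s with the cap on the neck, turned clockwise to its stop and pressed home at about 30 N, still gripped; the first grasp slipped off the grip and the second held.

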